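# Latch the slant-front pantry bin

## Task

The storage bin with the blue lid has been left unlatched. Swing its wire loop over so that the bar drops behind the keeper lip at the front of the lid, then press the latch lever fully down against the sloping front so that it pulls the lid tight and stays locked; let go.

Things in the scene. Friction and masses are not known exactly. Their poses are not given: they have to be found in the camera images.
- blue_bin: (mm) White slant-front bin with a blue lid, fixed; 147 deep (x), 100 wide (y), 115 high. Origin on its underside, below the lid's front edge; x to its back, y to its left, z up. Its front slopes 45 degrees from (x 0, z 105) to (x -72, z 33). The latch is in the middle of the slope, in the plane y = 0. The like bin with a green lid is already latched and needs nothing.
- keeper (a point): (mm) Seat of the hooked bar's centre, close behind the upright lip (9 high, 24 wide, 5 thick) of the lug at the middle of the blue lid's front edge. It rides on the lid: at x -9, z 119.5 in the bin's frame when the lid is shut, 6 higher while the lid stands open. Axes as the bin's.
- loop_bar (a point): (mm) Centre of the black bar (9 diameter, 44 long, along the bin's y) at the free end of the steel wire loop, 60 from the loop's pin. The pin is on the lever, 14 out from the lever's pivot. At first the loop lies folded along the lever, bar 20 beyond the lever's tip, towards the robot. It swings freely: pushed up and back past upright it falls over, bar behind the keeper lip.
- blue_bin_lever (a joint): (mm) Steel lever (23 wide, 5 thick, 54 long to its round black tip), pivot along y at x -41.5, z 87 in the bin's frame. Rad: it points 120 degrees + this angle, turning from the bin's +x by +z to -x; at 0.1 to 0.35 (start) up and forward, 1.05 level forward, 1.97 (stop, locked) down along the slope. Friction holds it (0.8 N at the tip); hooked it needs up to 5 N and locks past 1.83.
- blue_bin_lid (a joint): Blue lid, hinged at its back edge, rad: 0 shut tight on its gasket; 0.068 at the start, standing 6 mm open at the front on the springy gasket until the latch pulls it down.

How it is judged:
On the way:
1. the loop's bar lies behind the keeper lip of the lid (x of loop_bar in the frame of blue_bin above -0.012 m and z of loop_bar in the frame of blue_bin below 0.131 m), for 0.2 s.
At the end, for the whole second after the job is handed in: The bar is behind the keeper lip (its centre no more than 5 mm forward of its seat and at most 7.5 mm above it), the lever is down within 10 degrees of its stop (over 1.8 rad) and the lid is pulled tight (under 0.02 rad, less than 2 mm open at the front) (value of joint blue_bin_lever above 1.8 rad and value of joint blue_bin_lid below 0.02 rad and x of loop_bar in the frame of blue_bin above -0.014 m and z of loop_bar in the frame of blue_bin below 0.127 m); the robot touches nothing.
It also fails if it takes over 38 s, if anything falls off the work surface, if the arm or the gripper's body presses on something with over 40 N, if the wrist force passes 120 N, or if a joint passes its speed limit or range.

## Robot

A 6-joint arm with a two-finger parallel gripper is mounted at the origin on a cart in front of the work surface, level with it; the furniture and walls round the work are solid. World frame = base frame: x ahead of the robot, y to its left, z up, the work surface at z = 0. Lengths are in m, angles in rad, forces in N, time in s.
With the tool pointing down it reaches from about 0.425 to 0.95 m from the base axis. Payload 3.5 kg.
Tool frame: the origin (TCP) lies midway between the tips of the shut fingers; the grasp point (between the pads) lies behind it (ctrl.tcp_to_grasp is the z of the grasp point in the tool frame, in m); z points along the fingers, y is the line along which they close (so a half turn about z gives the same grasp; the last joint's range is limited). The gripper opens to 85 mm and grips with 20 to 120 N. Pads are 22 mm wide; open, the fingers measure 114 mm over their backs; the gripper's body (76 mm by 85 mm) begins 54 mm behind the grasp point. The pads swing forward as they close: fully open they stand 13 mm farther back than shut.
Start: joints at [-1.29, 0.286, 1.577, -0, 1.279, -0.15], TCP at [0.282, -0.613, 0.231] pointing down, gripper open.
Joint ranges: [-2.77, 2.77], [-0.9, 2.22], [0.21, 2.48], [-1.53, 4.67], [0.24, 2.81], [-2.84, 2.84]. Speed limits (rad/s): [2.79, 2.79, 3.14, 3.14, 3.14, 3.14].

## Interface

Orientations are given as a 3x3 rotation matrix whose columns are the frame's x, y, z axes.
In Python, from station import ctrl, viewer, nets gives the robot as it stands.
- The arm moves only by the shell command python3 -m jog 'ROWS' [OPENING] [FORCE]. ROWS is a JSON object of lists of equal length, an entry for each row: "slide": the shift along the world's x, y, z in units of 1 m (1.0 is 1 m), a list of three; "angular": the turn, a rotation vector about the world's x, y, z in units of 0.08 rad (1.0 is 0.08 rad), a list of three. In form: {"slide": [[dx, dy, dz], ...], "angular": [[ax, ay, az], ...]}. A call has 1 to 8 rows; each row shifts and turns the commanded pose from where the row before left it; what a row does not reach is not made up. A row lasts 1/12 s, in which the tool goes at most 41.7 mm and 7.16 degrees, less where a joint would pass 70% of its speed; a pose out of reach is approached as far as the arm can. A call with a number of a shift or a turn outside -1 to 1 is refused whole. A call with a gripper value outside its range is refused whole. OPENING is the opening, from -1 (shut) to 1 (fully open), set as the call begins (- or left out, the last holds). The fingers move at their own pace and stop on an object; FORCE is the grip in N (left out, the last holds). Time passes only in rows, so rows that do not move let the fingers close. It gives the time, the measured TCP pose, the force, the opening and the grip force at its end, in the units of the state.
- ctrl.get_state(): the state, without advancing time (a new reading comes with each control period).
- viewer.capture(name): name is "scene" or "top" or "wrist"; returns the picture (420x560x3 uint8, blue, green, red); there is no depth.
- viewer.calibration(name): a dict with "mtx" (3x3 intrinsics, pixels), "extrinsics" (4x4, takes a point from world to camera coordinates). Camera axes: x right, y up, looking along -z (the intrinsics and any distortion apply to the point x, -y, -z); pixel columns grow to the right and rows downward; lengths in m; the calibration is good to about 2 mm. The wrist camera is an equidistant fisheye: a pixel r from the principal point sees the ray r / f radians off the axis. A picture is of the moment at which its call begins: read the wrist's pose just before it. calibration takes no time and is no camera call; for the wrist camera it gives the pose at the moment of the call.
- ctrl.job_done(): hands the job in; it is judged then, once.
Trained networks look in the newest picture that a camera, given by its name, has taken for a name from the list of things; names that differ only in an ending like _2 or _b are one class to them, and where a whole thing is asked for, a point or a joint stands for the part that bears it (a point fixed in the world has none). Each returns a list of dicts, best first, with "confidence" (0 to 1); they miss things now and then, are a little off and sometimes report something else, mostly with a low value. They report only what shows in the picture. A call takes as long as a camera call.
- nets.look_for(camera, thing): "bbox" ([left, top, width, height] in pixels, round what is visible of it).
- nets.regions_of(camera, thing): "mask" (420x560 bool, what is visible of it) and "bbox" ([left, top, width, height] in pixels, round what is visible of it).
The state is a dict: "clock": time; "q": joint angles; "joint_velocities": joint speeds; "joint_efforts": joint torques, N m; "tcp_pos": TCP position; "ee_rot": TCP orientation; "contact_force": force on the tool from outside, world axes, zero at the start; "wrist_torque": the same for the moment, N m; "opening": finger opening in m; "gripper_force": force on a finger pad.
Only numpy, scipy, OpenCV 4.12 (cv2) and the standard library are available. Lean on these libraries where they do the work, as an engineer would, in place of code of your own. Each camera call takes 0.05 s, during which the arm holds its last target. There are 200 camera calls.

## Working session

There is one attempt and no reset: what is moved stays moved. The work goes in short steps, Python scripts to look and compute and a shell command to move; the robot and the scene stay as the last step left them, time stands still between calls to the robot, and variables do not carry over. Pictures are saved under pics/ and viewed, at most 10 in all, crops included, and the job is handed in when it is done.

```bash
mkdir -p pics; ls; cat > h.py <<'E'
import numpy as np,cv2
from station import ctrl,viewer,nets
def cal(n):
    c=viewer.calibration(n);return np.array(c["mtx"]),np.array(c["extrinsics"]),c
def proj(n,P):
    K,T,c=cal(n);p=(T@np.c_[np.atleast_2d(P),np.ones(len(np.atleast_2d(P)))].T)[:3]
    p=np.array([p[0],-p[1],-p[2]]);
    if n=="wrist":
        r=np.hypot(p[0],p[1]);th=np.arctan2(r,p[2]);u=np.array([p[0]/r*th,p[1]/r*th])
    else: u=p[:2]/p[2]
    return np.c_[K[0,0]*u[0]+K[0,2],K[1,1]*u[1]+K[1,2]]
E
python3 - <<'E'
from h import *
a=viewer.capture("scene");b=viewer.capture("top")
cv2.imwrite("pics/s1.png",a);cv2.imwrite("pics/t1.png",b)
for n in("scene","top"):
    print(viewer.calibration(n))
    for t in("blue_bin","loop_bar","blue_bin_lever","blue_bin_lid","keeper"):
        print(n,t,[(x["bbox"],round(x["confidence"],2)) for x in nets.look_for(n,t)])
print(ctrl.get_state()["clock"])
E
```

```text
pics
{'mtx': array([[396.34891433,   0.        , 280.93475038],
       [  0.        , 396.34891433, 210.79398563],
       [  0.        ,   0.        ,   1.        ]]), 'extrinsics': array([[ 0.99749387, -0.07026565, -0.00829023, -0.53168644],
       [ 0.06568134,  0.87605094,  0.47772452, -0.15829119],
       [-0.02630496, -0.47707179,  0.87847058, -0.91381787],
       [ 0.        ,  0.        ,  0.        ,  1.        ]])}
scene blue_bin [([241.5, 221.7, 93.5, 73.0], 0.68), ([240.6, 243.1, 33.8, 27.4], 0.49)]
scene loop_bar [([240.5, 248.9, 8.3, 16.4], 0.5)]
scene blue_bin_lever [([242.0, 244.2, 34.9, 24.0], 0.91)]
scene blue_bin_lid [([279.1, 223.9, 52.7, 43.5], 0.57)]
scene keeper [([281.0, 220.3, 56.2, 48.0], 0.66)]
{'mtx': array([[383.41514719,   0.        , 275.97613201],
       [  0.        , 383.41514719, 209.37288426],
       [  0.        ,   0.        ,   1.        ]]), 'extrinsics': array([[ 0.02316097, -0.99972881, -0.00242258,  0.04070112],
       [ 0.98729783,  0.02249185,  0.15728036, -0.57216446],
       [-0.15718322, -0.00603457,  0.98755102, -0.88454662],
       [ 0.        ,  0.        ,  0.        ,  1.        ]])}
top blue_bin [([282.2, 174.2, 49.3, 82.9], 0.7)]
top loop_bar [([306.9, 246.7, 21.6, 9.0], 0.42)]
top blue_bin_lever [([304.5, 228.3, 21.3, 30.6], 0.64)]
top blue_bin_lid [([279.6, 178.0, 54.2, 44.5], 0.65)]
top keeper [([284.9, 175.6, 45.9, 45.4], 0.63)]
0.6
```

View pics/s1.png

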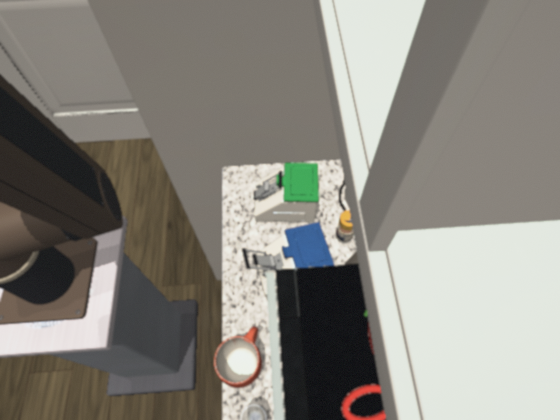

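View pics/t1.png

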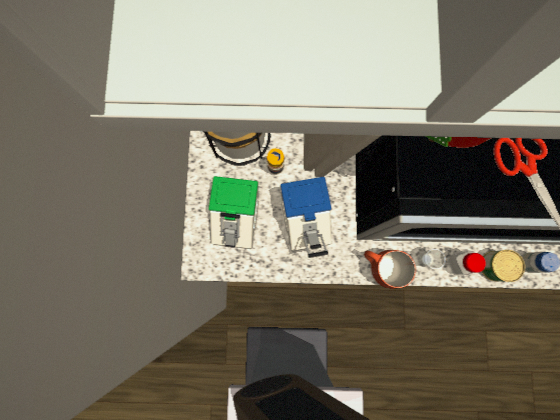

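The two views show the blue bin with its lid at about top (306,198) and scene (308,247). The lever and loop point to the robot, with the bar at top (318,252) and scene (245,258). The green bin is to its left, and a cupboard hangs overhead behind.

```bash
cat > fit.py <<'E'
from h import *
from scipy.optimize import least_squares
obs={}
ims=[]
for n,box in(("scene",(225,205,120,90)),("top",(265,165,85,100))):
    a=viewer.capture(n)
    r=nets.regions_of(n,"blue_bin_lid")
    hsv=cv2.cvtColor(a,cv2.COLOR_BGR2HSV);m=cv2.inRange(hsv,(100,120,40),(125,255,255))
    x,y,w,h=box;mm=np.zeros_like(m);mm[y:y+h,x:x+w]=m[y:y+h,x:x+w]
    bl=max(cv2.findContours(mm,0,1)[0],key=cv2.contourArea)
    print(n,"bluebbox",cv2.boundingRect(bl),cv2.contourArea(bl), "net",[(q["bbox"],int(q["mask"].sum()),round(q["confidence"],2)) for q in r])
    b=nets.regions_of(n,"loop_bar");print("bar",[(np.argwhere(q["mask"]).mean(0)[::-1].round(1),q["bbox"],round(q["confidence"],2)) for q in b])
    ims.append(cv2.resize(a[y:y+h,x:x+w],None,fx=560/h/1.4*1,fy=560/h/1.4,interpolation=cv2.INTER_CUBIC))
H=max(i.shape[0] for i in ims)
ims=[cv2.copyMakeBorder(i,0,H-i.shape[0],0,0,0) for i in ims]
o=np.hstack(ims);s=min(1,800/o.shape[1]);o=cv2.resize(o,None,fx=s,fy=s);print(o.shape,s)
cv2.imwrite("pics/c1.png",o)
E
python3 fit.py
```

```text
scene bluebbox (283, 224, 50, 45) 1451.0 net [([283.3, 223.1, 47.4, 42.9], 1712, 0.7)]
bar [(array([251.2, 258.7]), [242.4, 251.8, 20.2, 16.7], 0.7)]
top bluebbox (281, 177, 50, 44) 1498.0 net [([281.0, 177.8, 50.7, 44.8], 1697, 0.56)]
bar [(array([314.7, 251.7]), [304.0, 237.0, 28.0, 20.1], 0.67), (array([305.1, 197.6]), [283.0, 175.5, 49.2, 43.9], 0.55)]
(367, 800, 3) 0.9163802978235968
```

View pics/c1.png

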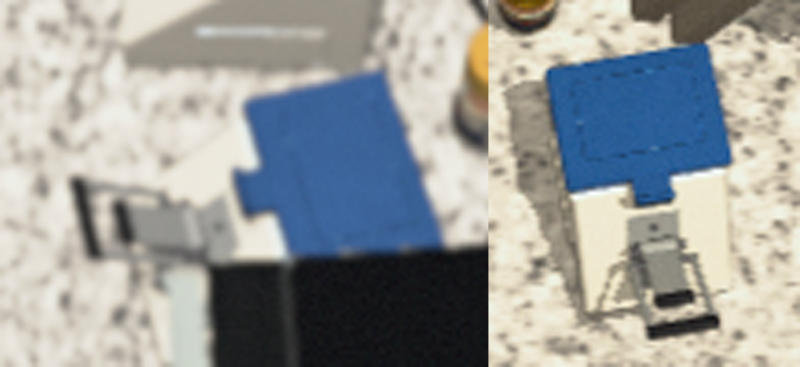

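```bash
cat > fit2.py <<'E'
from h import *
from scipy.optimize import least_squares
s=lambda u,v:(225+u/4.073,205+v/4.073)
t=lambda u,v:(265+(u-489)/3.666,165+v/3.666)
def pts(p):
    x,y,yaw,a,lx,dz=p
    th=np.radians(120)+a; d=np.array([np.cos(th),np.sin(th)]);pv=np.array([-.0415,.087])
    tip=pv+d*.054; pin=pv+d*.014; bar=pv+d*.074
    B=[[0,.05,.121],[lx,.05,.115],[lx,-.05,.115],[0,-.05,.121],[bar[0],.022,bar[1]],[bar[0],-.022,bar[1]],[tip[0],0,tip[1]]]
    B=np.array(B);c,q=np.cos(yaw),np.sin(yaw)
    return np.c_[x+c*B[:,0]-q*B[:,1],y+q*B[:,0]+c*B[:,1],B[:,2]+dz]
S=[(0,s(245,102)),(1,s(382,72)),(4,s(75,180)),(5,s(92,257)),(6,s(122,221))]
T=[(0,t(569,193)),(1,t(547,72)),(2,t(707,43)),(3,t(731,163)),(4,t(648,331)),(5,t(718,320)),(6,t(673,297))]
def f(p,z=False):
    P=pts(p);r=[]
    for n,O in(("scene",S),("top",T)):
        U=proj(n,P)
        r+=[U[i]-o for i,o in O]
    r=np.concatenate(r)
    return np.r_[r,(p[4]-.075)*300,p[5]*300]
o=least_squares(f,[.6,-.03,0.1,.3,.075,0],loss="soft_l1")
print(o.x.round(4));print(f(o.x).reshape(-1,2).round(1).tolist());print(pts(o.x).round(3))
K,Tm,_=cal("wrist");print(K,(np.linalg.inv(Tm)).round(3)); st=ctrl.get_state();print(st["tcp_pos"],st["ee_rot"],ctrl.tcp_to_grasp)
E
python3 fit2.py
```

```text
[ 0.5532 -0.0202  0.1916  0.2373  0.0758 -0.0012]
[[-0.6, -0.3], [-0.2, -0.1], [0.3, -0.6], [1.0, 0.5], [-1.5, 0.2], [0.0, -1.1], [0.2, -0.4], [-0.1, 0.3], [0.1, -0.4], [-0.9, 0.1], [0.2, -0.4], [0.5, 1.6], [0.2, -0.3]]
[[ 0.544  0.029  0.12 ]
 [ 0.618  0.043  0.114]
 [ 0.637 -0.055  0.114]
 [ 0.563 -0.069  0.12 ]
 [ 0.458 -0.016  0.139]
 [ 0.467 -0.059  0.139]
 [ 0.476 -0.035  0.125]]
[[325.1922621    0.         282.11014036]
 [  0.         325.1922621  212.09762603]
 [  0.           0.           1.        ]] [[ 0.416  0.873  0.253  0.346]
 [-0.909  0.4    0.115 -0.584]
 [-0.001 -0.278  0.96   0.374]
 [ 0.     0.     0.     1.   ]]
[ 0.28191396 -0.61329688  0.23134763] [[ 9.08628276e-01  4.17605860e-01  3.46797358e-05]
 [ 4.17605860e-01 -9.08628277e-01 -8.69594341e-06]
 [ 2.78795117e-05  2.23838410e-05 -9.99999999e-01]] -0.0187
```

The fit is good to about 1.5 px: bin at (0.553, -0.020), yaw 0.192, lever 0.24. Next I move to in front of the loop bar with the fingers shut.

```bash
python3 -m jog '{"slide":[[0.01,0.038,0],[0.01,0.038,0],[0.01,0.038,0],[0.01,0.038,0],[0.01,0.038,0],[0.01,0.038,0],[0.01,0.038,0],[0.01,0.038,0]],"angular":[[0,0,-1],[0,0,-1],[0,0,-1],[0,0,0],[0,0,0],[0,0,0],[0,0,0],[0,0,0]]}' -1 40
python3 -m jog '{"slide":[[0.01,0.038,0],[0.01,0.038,0],[0.01,0.038,0],[0.01,0.038,0],[0.01,0.038,0],[0.01,0.038,0],[0.008,0.038,0],[0,0,0]],"angular":[[0,0,0],[0,0,0],[0,0,0],[0,0,0],[0,0,0],[0,0,0],[0,0,0],[0,0,0]]}'
```

```text
clock: 1.57
tcp_pos: [0.362, -0.3075, 0.2315]
ee_rot: [[0.982, 0.189, 0.001], [0.189, -0.982, -0.0], [0.0, 0.001, -1.0]]
contact_force: [0.4, -0.5, 0.3]
opening: 0.0003
gripper_force: 0.0
clock: 2.23
tcp_pos: [0.4303, -0.0376, 0.2316]
ee_rot: [[0.98, 0.197, 0.001], [0.197, -0.98, 0.003], [0.002, -0.002, -1.0]]
contact_force: [-0.2, 0.2, -0.6]
opening: 0.0002
gripper_force: 0.0
```

```bash
cat > look.py <<'E'
import sys
from h import *
a=viewer.capture("wrist")
c,q=np.cos(.1916),np.sin(.1916)
W=lambda B:np.array([[.5532+c*b[0]-q*b[1],-.0202+q*b[0]+c*b[1],b[2]] for b in B])
B=[[-.0925,.022,.1395],[-.0925,-.022,.1395],[-.0787,0,.126],[0,.05,.121],[0,-.05,.121],[.075,.05,.115],[.075,-.05,.115],[-.072,.05,.033],[-.072,-.05,.033]]
U=proj("wrist",W(B));print(U.round(1).tolist())
o=cv2.resize(a,None,fx=1.4,fy=1.4)
for u in U: cv2.circle(o,tuple(int(v*1.4) for v in u),3,(0,0,255),1)
cv2.imwrite(sys.argv[1],o);s=ctrl.get_state();print(s["clock"],s["tcp_pos"],s["q"].round(2) if hasattr(s["q"],"round") else s["q"])
for t in ("loop_bar","blue_bin_lever","keeper"):
    print(t,[(np.round(x["bbox"]),round(x["confidence"],2)) for x in nets.look_for("wrist",t)])
E
python3 look.py pics/w1.png
```

```text
[[257.1, 172.4], [317.2, 172.8], [287.1, 151.9], [222.8, 52.8], [351.9, 54.0], [226.5, -28.4], [348.4, -27.0], [238.1, 137.3], [333.4, 137.9]]
2.2833 [ 0.43011645 -0.04021917  0.23157809] [-0.33 -0.28  2.14  0.    1.28  1.04]
loop_bar [(array([259., 114.,  60.,  68.]), 0.64)]
blue_bin_lever [(array([263.,  99.,  58.,  81.]), 0.65)]
keeper [(array([223.,   0., 131.,  77.]), 0.87)]
```

View pics/w1.png

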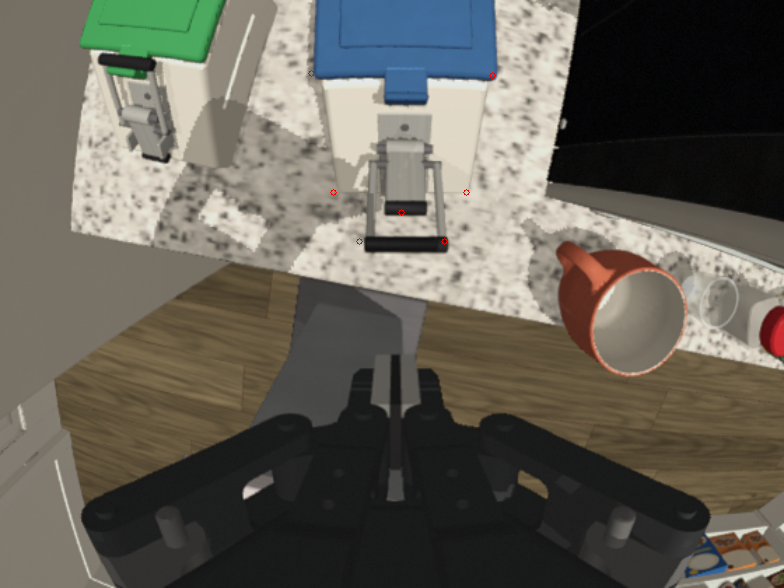

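The overlay matches within about 2 mm: bar at view (405,243), lever tip at (405,208). The finger stands about 5 mm left of the latch plane, so I shift it right and go down in front of the bar, then swing the loop.

```bash
python3 -m jog '{"slide":[[0,-0.002,-0.033],[0,-0.002,-0.034],[0,-0.001,-0.034],[0,0,0],[0,0,0]],"angular":[[0,0,0],[0,0,0],[0,0,0],[0,0,0],[0,0,0]]}'
python3 -m jog '{"slide":[[0.008,0.0015,0],[0.008,0.0015,0.002],[0.008,0.0015,0.006],[0.008,0.0015,0.005],[0.008,0.0015,0.004],[0.008,0.0015,0.002],[0.008,0.0015,0.002],[0,0,0]],"angular":[[0,0,0],[0,0,0],[0,0,0],[0,0,0],[0,0,0],[0,0,0],[0,0,0],[0,0,0]]}'
python3 look.py pics/w2.png
```

```text
clock: 2.85
tcp_pos: [0.4284, -0.0493, 0.129]
ee_rot: [[0.982, 0.187, -0.005], [0.187, -0.982, 0.002], [-0.004, -0.002, -1.0]]
contact_force: [0.5, 0.3, 1.1]
opening: -0.0002
gripper_force: 0.0
clock: 3.52
tcp_pos: [0.4878, -0.0376, 0.1523]
ee_rot: [[0.982, 0.19, 0.002], [0.19, -0.982, -0.0], [0.002, 0.001, -1.0]]
contact_force: [-0.1, -0.5, 0.8]
opening: 0.0001
gripper_force: 0.0
[[234.0, 297.2], [313.5, 297.5], [273.9, 264.9], [181.4, 126.1], [366.2, 125.0], [185.4, -0.1], [362.3, -2.2], [217.5, 209.6], [336.0, 209.5]]
3.5667 [ 0.48674199 -0.03757365  0.15157271] [-0.29 -0.05  2.1   0.    1.09  1.09]
loop_bar [(array([219., 204., 101.,  44.]), 0.74)]
blue_bin_lever [(array([221., 179.,  96.,  85.]), 0.9)]
keeper [(array([175.,   1., 189., 156.]), 0.8)]
```

View pics/w2.png

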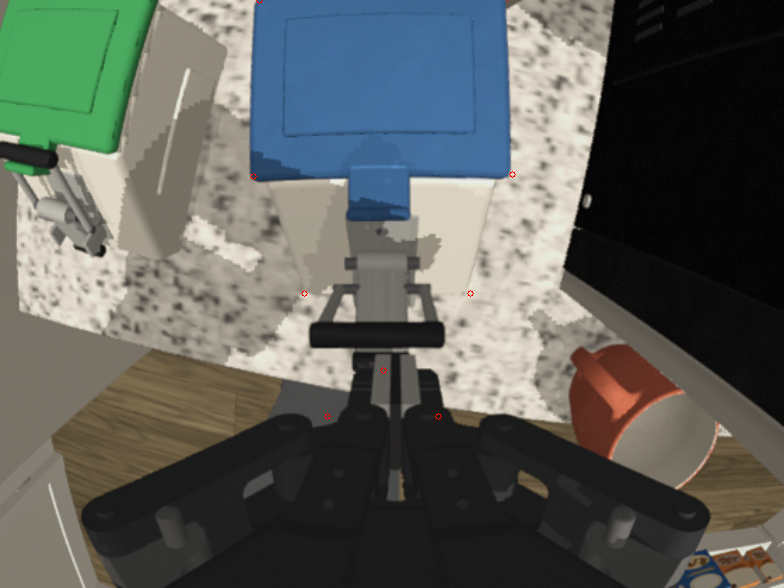

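The bar, at view (377,335), is nearly upright ahead of the finger. I keep pushing.

```bash
python3 -m jog '{"slide":[[0.008,0.0012,0],[0.008,0.0012,-0.002],[0.008,0.0012,-0.002],[0.008,0.0012,-0.002],[0,0,0],[0,0,0]],"angular":[[0,0,0],[0,0,0],[0,0,0],[0,0,0],[0,0,0],[0,0,0]]}'
python3 look.py pics/w3.png
```

```text
clock: 4.22
tcp_pos: [0.5182, -0.0329, 0.1449]
ee_rot: [[0.982, 0.19, -0.001], [0.19, -0.982, 0.0], [-0.001, -0.0, -1.0]]
contact_force: [-0.6, -0.6, 0.3]
opening: -0.0001
gripper_force: 0.0
[[234.3, 347.9], [309.8, 348.4], [272.2, 316.8], [178.3, 185.0], [364.6, 184.3], [177.9, 48.3], [364.4, 45.8], [217.0, 247.0], [333.9, 247.0]]
4.2667 [ 0.51789436 -0.03291264  0.14493423] [-0.26  0.03  2.03 -0.    1.08  1.12]
loop_bar [(array([223., 172.,  88.,  87.]), 0.58)]
blue_bin_lever [(array([225., 175.,  85.,  90.]), 0.72), (array([172.,  38., 194., 226.]), 0.25)]
keeper [(array([173.,  36., 192., 181.]), 0.56)]
```

View pics/w3.png

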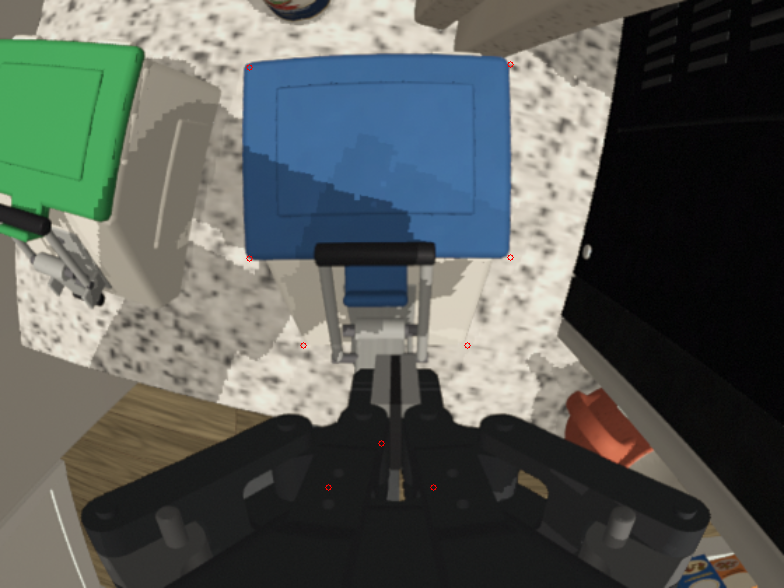

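The bar lies over the lid's front edge behind the lip, at view (375,253), with the lever tip under the finger. I lift, go back above the lever tip, then press down along its arc.

```bash
python3 -m jog '{"slide":[[0,0,0.012],[-0.014,-0.001,0],[-0.015,-0.001,0],[-0.015,-0.001,0],[0,0,-0.01],[0,0,-0.01],[0,0,0]],"angular":[[0,0,0],[0,0,0],[0,0,0],[0,0,0],[0,0,0],[0,0,0],[0,0,0]]}'
python3 look.py pics/w4.png
```

```text
clock: 5.0
tcp_pos: [0.4729, -0.0357, 0.1353]
ee_rot: [[0.982, 0.189, -0.003], [0.189, -0.982, 0.001], [-0.003, -0.002, -1.0]]
contact_force: [-0.3, -0.1, -1.2]
opening: -0.0001
gripper_force: 0.0
[[236.9, 291.6], [326.0, 291.6], [281.4, 255.5], [179.3, 101.0], [383.0, 100.3], [186.0, -31.1], [375.7, -31.9], [218.4, 199.1], [345.4, 198.9]]
5.05 [ 0.47337147 -0.03577267  0.13597657] [-0.29 -0.06  2.14  0.    1.06  1.09]
loop_bar [(array([229.,  76.,  97., 115.]), 0.91)]
blue_bin_lever [(array([231.,  84.,  95., 172.]), 0.74)]
keeper [(array([174.,   0., 205., 133.]), 0.85)]
```

View pics/w4.png

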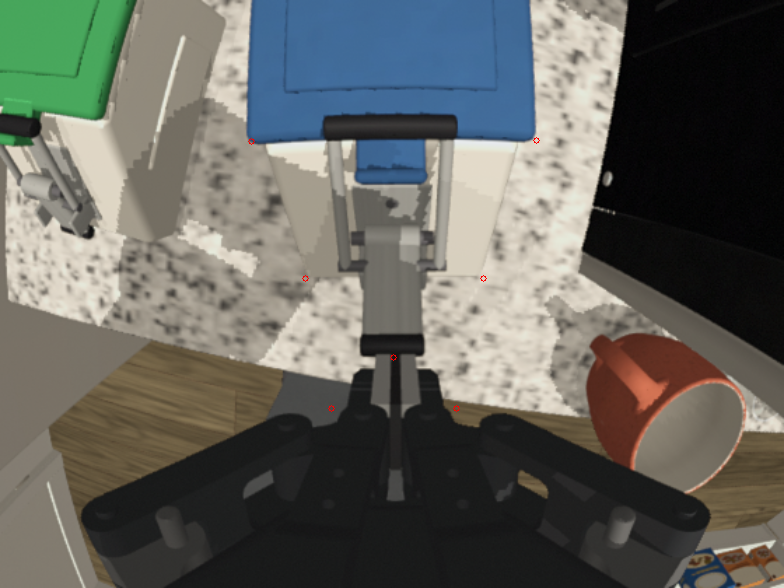

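The tip, at view (392,345), is slightly closer to the bin than predicted, so I start 4 mm further in and press along the arc.

```bash
python3 -m jog '{"slide":[[0.004,0.001,0],[0,0,-0.008],[-0.005,-0.001,-0.008],[-0.006,-0.001,-0.008],[-0.004,-0.001,-0.008],[-0.003,-0.0005,-0.008],[-0.002,-0.0005,-0.006],[0,0,0]],"angular":[[0,0,0],[0,0,0],[0,0,0],[0,0,0],[0,0,0],[0,0,0],[0,0,0],[0,0,0]]}'
python3 look.py pics/w5.png
```

```text
clock: 5.87
tcp_pos: [0.4563, -0.0387, 0.0895]
ee_rot: [[0.982, 0.189, -0.003], [0.189, -0.982, 0.001], [-0.003, -0.002, -1.0]]
contact_force: [0.4, 0.2, 0.3]
opening: -0.0002
gripper_force: 0.1
[[218.0, 315.5], [344.8, 315.5], [281.4, 264.2], [141.7, 50.6], [420.5, 49.5], [161.5, -101.5], [399.9, -102.7], [204.0, 190.8], [360.1, 190.5]]
5.9167 [ 0.45669681 -0.03878962  0.09013804] [-0.31 -0.02  2.2  -0.    0.97  1.07]
loop_bar [(array([141.,   0., 277.,  94.]), 0.73), (array([210.,  44., 135., 139.]), 0.6)]
blue_bin_lever [(array([211.,  44., 134., 214.]), 0.87), (array([141.,   0., 279.,  92.]), 0.32)]
keeper [(array([141.,   0., 275.,  90.]), 0.89)]
```

View pics/w5.png

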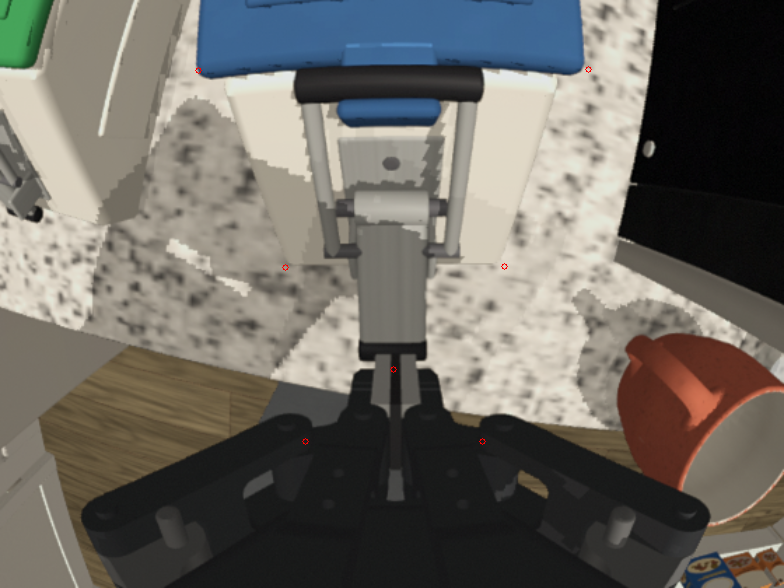

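The lever is about level under the fingertip, with its tip at view (392,350), and the bar is hooked at (388,85). I continue down and inward.

```bash
python3 -m jog '{"slide":[[0.002,0.0004,-0.005],[0.001,0.0002,-0.005],[0.001,0.0002,-0.006],[0.002,0.0004,-0.006],[0.003,0.0006,-0.006],[0.004,0.0008,-0.005],[0,0,0]],"angular":[[0,0,0],[0,0,0],[0,0,0],[0,0,0],[0,0,0],[0,0,0],[0,0,0]]}'
python3 -m jog '{"slide":[[0.004,0.0008,-0.004],[0.004,0.0008,-0.003],[0,0,0]],"angular":[[0,0,0],[0,0,0],[0,0,0]]}'
python3 look.py pics/w6.png
```

```text
clock: 6.65
tcp_pos: [0.4711, -0.0362, 0.0571]
ee_rot: [[0.982, 0.19, -0.001], [0.19, -0.982, 0.001], [-0.001, -0.001, -1.0]]
contact_force: [0.2, -0.7, 0.3]
opening: -0.0001
gripper_force: 0.0
clock: 6.9
tcp_pos: [0.4768, -0.0349, 0.0516]
ee_rot: [[0.981, 0.192, -0.01], [0.192, -0.981, 0.0], [-0.01, -0.002, -1.0]]
contact_force: [-10.0, -2.8, 12.2]
opening: 0.0001
gripper_force: 6.8
[[205.6, 441.5], [356.7, 442.0], [281.1, 383.5], [81.7, 104.3], [481.1, 103.8], [116.7, -118.6], [445.9, -119.7], [190.7, 242.5], [373.4, 242.6]]
6.95 [ 0.47681622 -0.03483902  0.05159171] [-0.28  0.09  2.17 -0.    0.89  1.1 ]
loop_bar [(array([179., 109., 196., 151.]), 0.61), (array([176., 106., 199., 129.]), 0.55)]
blue_bin_lever [(array([179., 109., 196., 151.]), 0.63)]
keeper [(array([ 85.,   0., 383., 174.]), 0.58)]
```

View pics/w6.png

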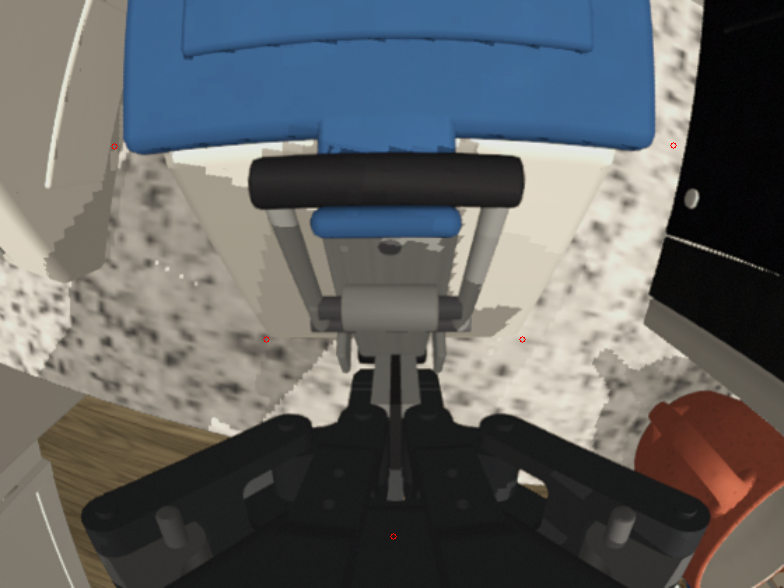

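The lid has come down, the bar sits tight behind the lip at view (385,180), and the lever resists with 16 N. One small extra press, then I back off and check.

```bash
python3 -m jog '{"slide":[[0.002,0.0004,-0.0015],[0.001,0.0002,-0.001],[0,0,0]],"angular":[[0,0,0],[0,0,0],[0,0,0]]}'
python3 -m jog '{"slide":[[-0.015,-0.003,0.008],[-0.025,-0.005,0.02],[0,0,0.04],[0,0,0.04],[0,0,0.03],[-0.01,0,0],[0,0,0]],"angular":[[0,0,0],[0,0,0],[0,0,0],[0,0,0],[0,0,0],[0,0,0],[0,0,0]]}'
python3 look.py pics/w7.png
```

```text
clock: 7.35
tcp_pos: [0.4776, -0.0347, 0.0509]
ee_rot: [[0.981, 0.193, -0.017], [0.193, -0.981, -0.001], [-0.017, -0.003, -1.0]]
contact_force: [-22.0, -4.0, 30.2]
opening: -0.0003
gripper_force: 16.5
clock: 7.93
tcp_pos: [0.4325, -0.0423, 0.189]
ee_rot: [[0.982, 0.19, 0.004], [0.19, -0.982, -0.001], [0.004, 0.002, -1.0]]
contact_force: [0.5, 0.2, -1.2]
opening: -0.0
gripper_force: 0.0
[[247.7, 186.6], [321.2, 186.5], [284.3, 160.7], [206.2, 42.3], [361.6, 42.2], [211.7, -50.9], [355.4, -50.9], [229.0, 141.7], [338.2, 141.5]]
7.9833 [ 0.43177794 -0.04198797  0.18699934] [-0.33 -0.23  2.19  0.    1.18  1.05]
loop_bar [(array([244.,  46.,  75.,  74.]), 0.93)]
blue_bin_lever [(array([248.,  48.,  68.,  99.]), 0.58)]
keeper [(array([204.,   0., 152.,  73.]), 0.98)]
```

View pics/w7.png

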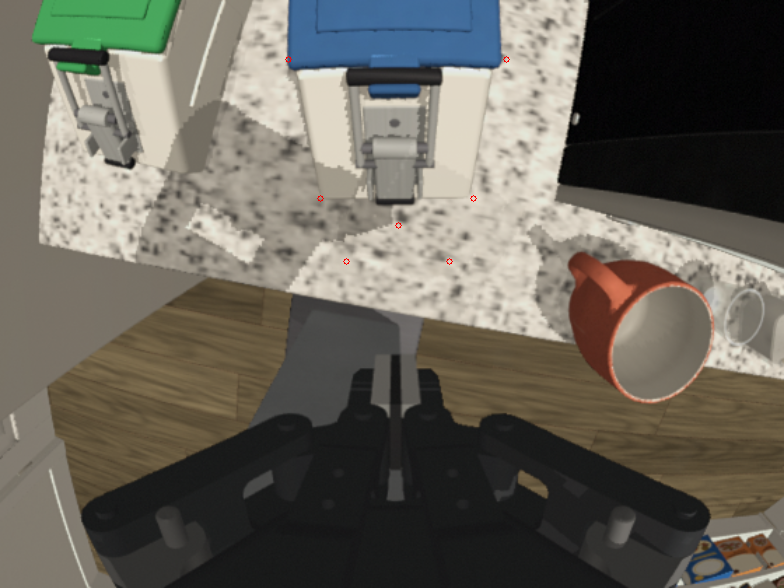

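The blue latch now looks like the latched green one: lever tip down along the slope at view (395,200), bar behind the lip at (395,76), lid shut, robot clear.

```bash
python3 -c "
from h import *
U=proj('wrist',[[.5532+.9817*x,-.0202+.1904*x,z] for x,z in((-.074,.044),(-.009,.1195))]);print(U*1.4)
print(ctrl.job_done())"
```

```text
[[398.20118992 200.00358261]
 [398.69199162  71.18880494]]
the job is handed in; nothing more can be done
None
```

The blue bin is latched: the bar sits behind the keeper lip, the lever is down against the slope and the lid is shut, going by the last wrist picture. The robot is clear, and I handed the job in at about 8 s on the clock; no verdict came back.

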